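# Put three mixed-up electrical units back in their own stock trays

## Task

The round junction box, the square socket and the long breaker are lying in one another's trays. Using the empty cardboard pad as a parking place on the way, put each unit in the middle of the tray that has its own shape (round in round, square in square, the breaker lying along the long tray), all upright, let go and flat on the tray floor. Set things down rather than dropping them, and leave the red bin, the screwdriver and the tape where they are.

Things in the scene. Friction and masses are not known exactly. Their poses are not given: they have to be found in the camera images.
- round_box: Round surface junction box, pale grey plastic cylinder, 58 mm in diameter, 46 mm high, dark seam 10 mm below the top, four small screws on its flat top; about 0.15 kg. Origin: centre of its underside; z up.
- socket: Square surface-mounted power socket lying on its back, cream plastic, 58 x 58 mm, 46 mm high, a thin grey ring with two contact holes on its flat top; about 0.14 kg. Origin: centre of its underside; x and y along its sides, z up.
- breaker: Three-pole circuit breaker lying on its back, cream plastic, 90 mm long (its x), 54 mm wide (its y): a 45 mm high body, and over the middle 45 mm of its length a nose of the full 54 mm width rising to 65 mm, with three black toggles on it up to 68.5 mm; about 0.36 kg. Origin: centre of its underside; z up.
- round_tray: Round shallow tray, dark grey plastic, fixed to the bench: outer diameter 130 mm, walls 3 mm thick and 12 mm high, floor 4 mm thick. The home of the round junction box. Origin: centre of its underside, on the bench.
- square_tray: Square shallow tray, dark grey plastic, fixed: outside 112 x 112 mm, walls 4 mm thick and 12 mm high, floor 4 mm thick. The home of the square socket. Origin: centre of its underside; x and y along its sides.
- long_tray: Long shallow tray, dark grey plastic, fixed: outside 158 mm (its x) by 84 mm (its y), walls 4 mm thick and 12 mm high, floor 4 mm thick. The home of the breaker. Origin: centre of its underside.
- spare_pad: Flat square of brown cardboard, 125 x 125 mm, 4 mm thick, fixed to the bench, empty at the start: the free spot. Origin: centre of its underside; x and y along its sides.
- parts_bin: Bystander: open red plastic parts bin, 75 x 75 mm, 45 mm high, loose. Origin: centre of its underside.
- screwdriver: Bystander: screwdriver lying on the bench, 170 mm long along its x, 26 mm high at its red handle, loose. Origin: under its middle, on the bench.
- tape_roll: Bystander: black roll of tape lying flat, 68 mm in diameter, 19 mm high, loose. Origin: centre of its underside.
Mind the look-alikes: they are no part of the job. Leave any pink or turquoise look-alike of the breaker alone.

How it is judged:
By the outcome, as a careful person would: the job done as asked, in the order asked, and still so for the second after the job is handed in, with the robot touching nothing.
It also fails if it takes over 102 s, if anything falls off the work surface, if the arm or the gripper's body presses on something with over 40 N, if the wrist force passes 120 N, or if a joint passes its speed limit or range.

## Robot

A 6-joint arm with a two-finger parallel gripper is mounted at the origin on the work surface. World frame = base frame: x ahead of the robot, y to its left, z up, the work surface at z = 0. Lengths are in m, angles in rad, forces in N, time in s.
With the tool pointing down it reaches from about 0.275 to 0.975 m from the base axis. Payload 8.4 kg.
Tool frame: the origin (TCP) lies midway between the tips of the shut fingers; the grasp point (between the pads) lies behind it (hold_point_z is the z of the grasp point in the tool frame, in m); z points along the fingers, y is the line along which they close (so a half turn about z gives the same grasp; the last joint's range is limited). The gripper opens to 92 mm and grips with 3 to 60 N. Pads are 20 mm wide; open, the fingers measure 128 mm over their backs; the gripper's body (75 mm by 189 mm) begins 69 mm behind the grasp point.
Start: joints at [1.315, 0.353, 1.633, -0, 1.155, -0.002], TCP at [0.157, 0.605, 0.192] pointing down, gripper open.
Joint ranges: [-2.63, 2.63], [-0.92, 2.1], [0.06, 2.66], [-1.3, 4.44], [0, 2.69], [-3.02, 3.02]. Speed limits (rad/s): [2.22, 2.22, 2.79, 3.14, 3.14, 3.14].

## Interface

Orientations are given as [roll, pitch, yaw] about the fixed x, y, z axes, in that order (R = Rz(yaw) Ry(pitch) Rx(roll)).
In Python, from plant import move_pose, move_linear, set_joints, move_gripper, hold, solve_ik, get_obs, camera, calibration, Unreachable, sign_off, hold_point_z gives the robot as it stands. The module is installed in compiled form; this text tells all that it offers. Calls block until the motion is done:
- move_pose(position, orientation): joint-space move of the TCP to a pose.
- move_linear(position, frame=None, velocity=0.15, force_limit=None): straight line of the TCP; frame=None keeps the orientation; velocity is the mean speed in m/s. With force_limit (N) it stops when the force on the tool has changed by that much, and returns True; else False.
- set_joints(angles): joint-space move.
- move_gripper(opening, strength=None): finger opening in m; strength is the grip in N (None keeps the last); returns when the fingers have stopped.
- hold(seconds).
- solve_ik(position, orientation): joint angles nearest the present ones, or None.
- get_obs(): the state.
- camera(name): name is "scene" or "side" or "wrist"; returns the picture (384x512x3 uint8, red, green, blue); there is no depth.
- calibration(name): a dict with "fx", "fy", "cx", "cy" (pixels), "R" (3x3) and "t" (3): a world point X has camera coordinates R X + t. Camera axes: x right, y down, z forward; pixel columns grow to the right and rows downward; lengths in m; the calibration is good to about 2 mm. The wrist camera is an equidistant fisheye: a pixel r from the principal point sees the ray r / f radians off the axis. A picture is of the moment at which its call begins: read the wrist's pose just before it. calibration takes no time and is no camera call; for the wrist camera it gives the pose at the moment of the call.
A pose or a line that the arm cannot do raises Unreachable and nothing moves.
- sign_off(): hands the job in; it is judged then, once.
The state is a dict: "time_s": time; "qpos": joint angles; "qvel": joint speeds; "joint_torque": joint torques, N m; "ee_pos": TCP position; "tcp_rot": TCP orientation; "ft_force": force on the tool from outside, world axes, zero at the start; "moment": the same for the moment, N m; "grip_width": finger opening in m; "grip_force": force on a finger pad.
Only numpy, scipy, OpenCV 4.12 (cv2) and the standard library are available. Lean on these libraries where they do the work, as an engineer would, in place of code of your own. Each camera call takes 0.05 s, during which the arm holds its last target. There are 200 camera calls.

## Working session

There is one attempt and no reset: what is moved stays moved. The work goes in short steps, each a Python script; the robot and the scene stay as the last script left them, time stands still between calls to the robot, and variables do not carry over. Pictures are saved under pics/ and viewed, at most 14 in all, crops included, and the job is handed in when it is done.

```bash
mkdir -p pics
python3 - <<'E'
from plant import *
import cv2,numpy as np
for n in("scene","side"):
    cv2.imwrite(f"pics/{n}0.png",camera(n)[:,:,::-1])
    c=calibration(n);print(n,{k:np.round(v,3).tolist() for k,v in c.items()})
print(hold_point_z,get_obs()['time_s'],get_obs()['tcp_rot'])
E
```

```text
scene {'fx': 366.073, 'fy': 366.073, 'cx': 258.386, 'cy': 196.231, 'R': [[0.801, 0.599, 0.015], [0.369, -0.473, -0.8], [-0.472, 0.646, -0.599]], 't': [-0.398, -0.186, 1.134]}
side {'fx': 494.219, 'fy': 494.219, 'cx': 258.817, 'cy': 187.738, 'R': [[0.775, -0.632, -0.02], [-0.332, -0.38, -0.864], [0.538, 0.676, -0.504]], 't': [-0.435, 0.201, 1.011]}
-0.0187 0.1 [-3.14041461e+00 -1.04970385e-05  2.88780590e+00]
```

View pics/scene0.png

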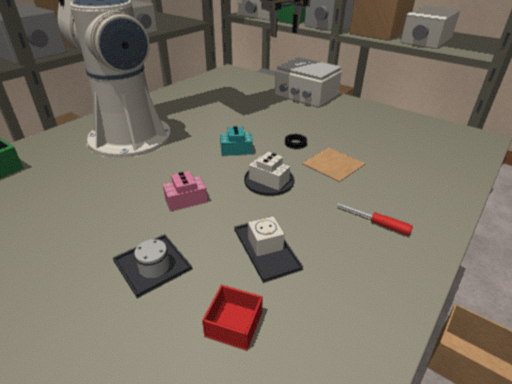

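View pics/side0.png

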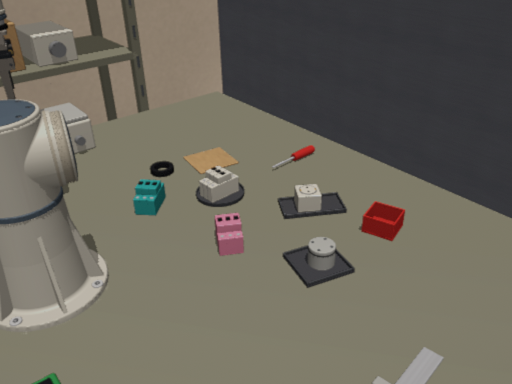

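The round box is at scene (152,257), side (321,253), in the square tray. The socket is at scene (266,236), side (308,197), in the long tray. There are three breaker-shaped objects: cream at scene (269,170), pink at (185,190) and turquoise at (236,142). Cream matches the description and it lies in the round tray; pink and turquoise are decoys. The pad is at scene (334,163). Next I'll get rough positions and then look from above with the wrist camera.

```bash
cat > h.py <<'E'
from plant import *
import cv2,numpy as np
from scipy.spatial.transform import Rotation as Ro
def ray(c,uv,fish=False):
    p=np.array([(uv[0]-c['cx'])/c['fx'],(uv[1]-c['cy'])/c['fy']])
    if fish:
        th=np.hypot(*p); d=np.r_[p/max(th,1e-9)*np.sin(th),np.cos(th)]
    else: d=np.r_[p,1]
    R=np.array(c['R']); return -R.T@np.array(c['t']), R.T@d
def onplane(c,uv,z,fish=False):
    o,d=ray(c,uv,fish); return (o+d*(z-o[2])/d[2])[:2]
def proj(c,X,fish=False):
    x,y,z=np.array(c['R'])@np.array(X)+c['t']
    if fish:
        r=np.hypot(x,y);th=np.arctan2(r,z);return np.array([c['cx']+c['fx']*th*x/r,c['cy']+c['fy']*th*y/r])
    return np.array([c['cx']+c['fx']*x/z,c['cy']+c['fy']*y/z])
E
python3 - <<'E'
from h import *
s,d=calibration("scene"),calibration("side")
for n,a,b,z in [("round",(152,247),(322,246),.05),("socket",(266,228),(308,189),.05),("breaker",(270,160),(219,174),.07),("pad",(334,163),(211,160),.004),
 ("pink",(185,185),(229,222),.06),("turq",(236,138),(150,187),.06),("bin",(233,318),(384,221),.02),("driver",(374,220),(293,158),.01),("tape",(296,141),(162,169),.01),("sqtray",(152,264),(318,262),.01),("longtray",(267,248),(311,205),.01),("rtray",(269,179),(220,191),.01)]:
    print(n,onplane(s,a,z).round(3),onplane(d,b,z).round(3))
c=calibration("wrist");o=get_obs();print(c['fx'],c['cx'],c['cy'],-np.array(c['R']).T@c['t']-o['ee_pos'],np.array(c['R']).round(2).tolist())
E
```

```text
round [ 0.477 -0.305] [ 0.474 -0.317]
socket [ 0.614 -0.132] [ 0.615 -0.129]
breaker [0.488 0.058] [0.473 0.05 ]
pad [0.576 0.245] [0.572 0.24 ]
pink [ 0.391 -0.136] [ 0.371 -0.13 ]
turq [0.338 0.108] [0.314 0.124]
bin [ 0.681 -0.315] [ 0.682 -0.316]
driver [0.763 0.074] [0.756 0.079]
tape [0.43  0.278] [0.427 0.276]
sqtray [ 0.476 -0.313] [ 0.467 -0.314]
longtray [ 0.625 -0.143] [ 0.614 -0.143]
rtray [0.484 0.062] [0.481 0.064]
297.3186396354542 260.1577465310182 193.31338677079734 [-0.06491242  0.01765497  0.19253793] [[0.25, 0.97, -0.0], [0.94, -0.24, 0.24], [0.23, -0.06, -0.97]]
```

Run:
```python
from h import *
import pickle
D={}
for n,p in(("w2",[.54,.16,.24]),("w1",[.55,-.22,.24])):
    move_pose(p,[np.pi,0,np.pi/2]); hold(.2)
    c=calibration("wrist"); im=camera("wrist"); D[n]=(c,im)
    cv2.imwrite(f"pics/{n}.png",cv2.resize(im[:,:,::-1],(800,600),interpolation=cv2.INTER_CUBIC))
pickle.dump(D,open("views.pkl","wb")); print(get_obs()['time_s'],get_obs()['qpos'].round(2))
```

```text
4.1333 [-0.38  0.26  1.65  0.    1.23 -0.38]
```

View pics/w1.png

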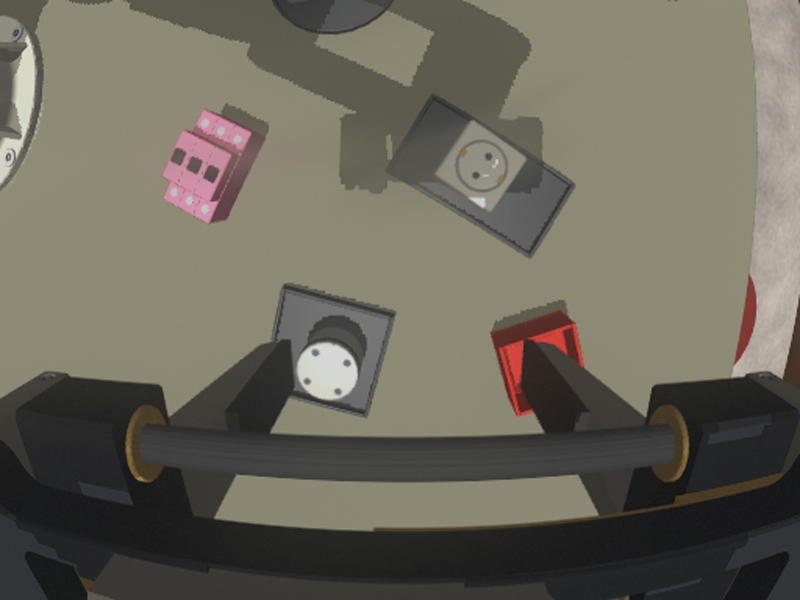

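View pics/w2.png

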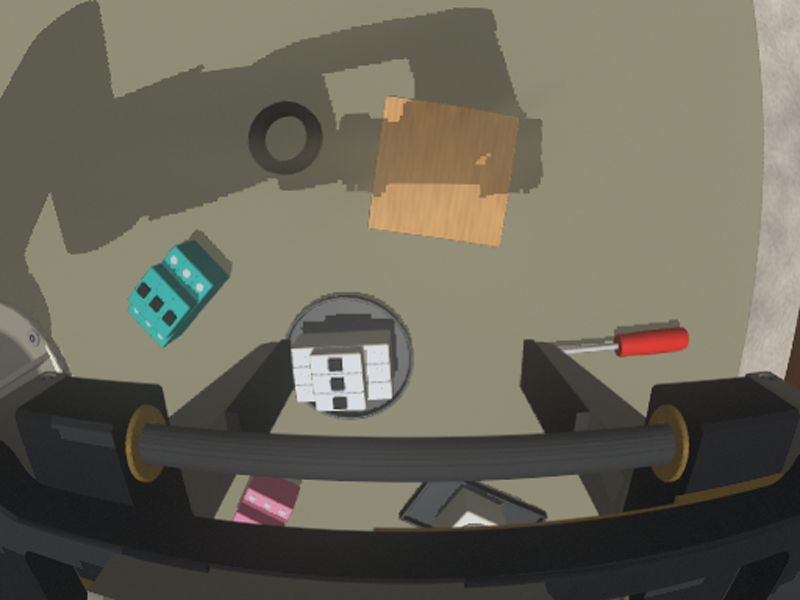

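The w1 view (800x600) shows the round box top at (327,371) in the square tray, the socket top at (481,165) in the long tray, and the pink decoy at (205,165). The w2 view shows the cream breaker at (340,375) in the round tray, the empty pad at (443,170) and the turquoise decoy at (178,290). I'll fit poses and overlay the models to confirm.

```bash
cat > fit.py <<'E'
from h import *
import pickle,json
from scipy.optimize import least_squares
D=pickle.load(open("views.pkl","rb"))
pix=lambda q:(np.array(q,float)+.5)/1.5625-.5
def rect(lx,ly): return np.array([[-lx,ly],[lx,ly],[lx,-ly],[-lx,-ly]])/2
def world(m,p): 
    c,s=np.cos(p[2]),np.sin(p[2]); return m@np.array([[c,s],[-s,c]])+p[:2]
# name: view, model pts, z, pixels (TL,TR,BR,BL order)
T={"square_tray":("w1",rect(.112,.112)[:3],.012,[(284,284),(395,313),(368,416)],-.25),
"long_tray":("w1",rect(.158,.084),.012,[(434,95),(575,184),(530,257),(387,172)],-.55),
"socket":("w1",rect(.058,.058),.050,[(473,119),(527,158),(488,210),(436,176)],-.6),
"spare_pad":("w2",rect(.125,.125),.004,[(387,96),(519,117),(499,246),(369,229)],-.15),
"breaker":("w2",np.array([[-45,27],[45,27],[45,-27],[-45,-27]])/1e3,.049,[(291,347),(389,344),(391,400),(296,404)],0)}
P={}
for n,(v,m,z,q,a) in T.items():
    w=np.array([onplane(D[v][0],pix(x),z,True) for x in q])
    r=least_squares(lambda p:(world(m,p)-w).ravel(),[*w.mean(0),a]); P[n]=r.x.tolist()
    print(n,r.x.round(4),"resid mm",np.abs(r.fun*1e3).max().round(1))
P["round_box"]=[*onplane(D["w1"][0],pix((327,371)),.050,True),0]
P["round_tray"]=[*onplane(D["w2"][0],pix((350,355)),.012,True),0]
print(np.round(P["round_box"],4),np.round(P["round_tray"],4))
json.dump(P,open("poses.json","w"))
t=np.linspace(0,2*np.pi,60);circ=lambda r:np.c_[r*np.cos(t),r*np.sin(t)]
O={k:(T[k][0],rect(*s),z) for k,s,z in[("square_tray",(.112,.112),.012),("long_tray",(.158,.084),.012),("socket",(.058,.058),.05),("spare_pad",(.125,.125),.004),("breaker",(.09,.054),.049)]}
O["nose"]=("w2",rect(.045,.054),.069);O["round_box"]=("w1",circ(.029),.05);O["round_tray"]=("w2",circ(.065),.012)
K=3;out=[]
I={n:cv2.resize(D[n][1][:,:,::-1],None,fx=K,fy=K,interpolation=cv2.INTER_CUBIC) for n in D}
for k,(v,m,z) in O.items():
    w=world(m,P["breaker" if k=="nose" else k]); u=np.array([proj(D[v][0],[*x,z],True) for x in w])
    cv2.polylines(I[v],[np.int32((u+.5)*K-.5)],True,(0,255,0) if z<.03 else (255,0,255),1)
a=I["w1"][150:850,480:1150];b=I["w2"][150:850,480:1080]
o=np.hstack([a,b]);cv2.imwrite("pics/fit.png",cv2.resize(o,(800,int(o.shape[0]*800/o.shape[1])),interpolation=cv2.INTER_AREA))
E
python3 fit.py
```

```text
square_tray [ 0.4724 -0.3063 -0.2656] resid mm 1.6
long_tray [ 0.6205 -0.1385 -0.5251] resid mm 2.4
socket [ 0.6119 -0.1307 -0.5855] resid mm 3.3
spare_pad [ 0.5745  0.2455 -0.1334] resid mm 1.4
breaker [0.4811 0.0658 0.0435] resid mm 1.9
[ 0.4793 -0.31    0.    ] [0.4853 0.0711 0.    ]
```

View pics/fit.png

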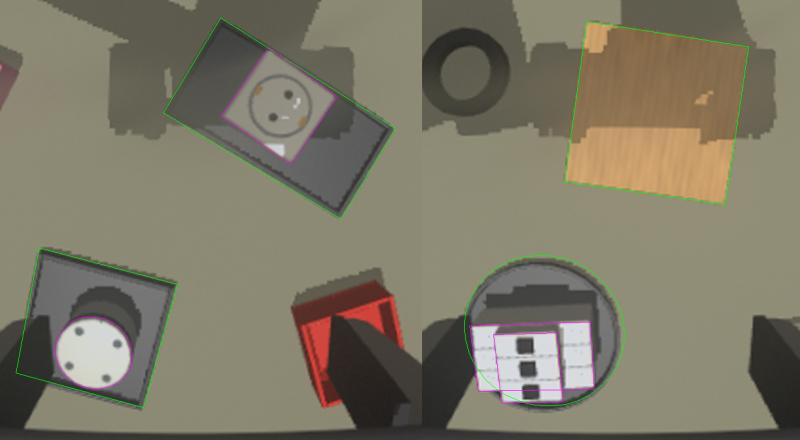

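All the fits sit on their objects. The crop confirms that the cream unit with black toggles, in the round tray, is the breaker. The round tray outline is about 4 mm too high in y, so I'm correcting it. Park the round box on the pad first.

```bash
sed -i 's/^json.dump/P["round_tray"]=[.487,.067,0]\njson.dump/' fit.py; python3 fit.py >/dev/null
cat > mv.py <<'E'
from h import *
import json
P=json.load(open("poses.json")); dz=-hold_point_z if hold_point_z<0 else hold_point_z
ZG=.038-dz   # TCP height at grasp
def go(xy,yaw,z=.16): move_pose([*xy,z],[np.pi,0,yaw])
def pick(xy,yaw):
    move_gripper(.092,25); go(xy,yaw); move_linear([*xy,ZG+.03],velocity=.2)
    hit=move_linear([*xy,ZG],velocity=.08,force_limit=12)
    move_gripper(0.03,25); o=get_obs(); print("pick hit",hit,"z",o['ee_pos'][2].round(4),"w",round(float(o['grip_width']),4),"F",o['grip_force'])
    move_linear([*xy,.16],velocity=.2); print("held",get_obs()['grip_width'])
def place(xy,yaw):
    go(xy,yaw); move_linear([*xy,ZG+.03],velocity=.2); hold(.2)
    hit=move_linear([*xy,ZG-.002],velocity=.03,force_limit=4); o=get_obs(); print("place hit",hit,"z-ZG",o['ee_pos'][2]-ZG, o['ee_pos'][:2])
    move_gripper(.092); move_linear([*xy,.16],velocity=.2); print("t",get_obs()['time_s'])
E
python3 - <<'E'
from mv import *
a=P["round_box"];b=P["spare_pad"]
pick(a[:2],np.pi/2-.57); place(b[:2],b[2]+np.pi/2)
E
```

```text
pick hit False z 0.0195 w 0.0568 F 25.000444650650024
held 0.057191921142140334
place hit True z-ZG 0.00011085912203635806 [0.574231   0.24541369]
t 13.0333
```

Run:
```python
from mv import *
h=np.pi/2
a=P["socket"];b=P["square_tray"]
pick(a[:2],a[2]+h); place(b[:2],b[2]+h)
a=P["breaker"];b=P["long_tray"]
pick(a[:2],a[2]+2*h); place(b[:2],b[2]+2*h)
# look at the pad and round tray before the last move
move_pose([.54,.16,.24],[np.pi,0,h]); hold(.2)
c=calibration("wrist"); im=camera("wrist")
import pickle; pickle.dump((c,im),open("v3.pkl","wb"))
cv2.imwrite("pics/w3.png",cv2.resize(im[:,:,::-1],(800,600),interpolation=cv2.INTER_CUBIC))
```

```text
pick hit False z 0.0195 w 0.0575 F 24.992194175720215
held 0.057599358680891145
place hit True z-ZG 0.00010198189541424374 [ 0.47207473 -0.30612384]
t 21.575
pick hit False z 0.0194 w 0.0539 F 24.91312399506569
held 0.053825418953690904
place hit True z-ZG 7.723555633715184e-05 [ 0.62016257 -0.13843632]
t 30.275
```

View pics/w3.png

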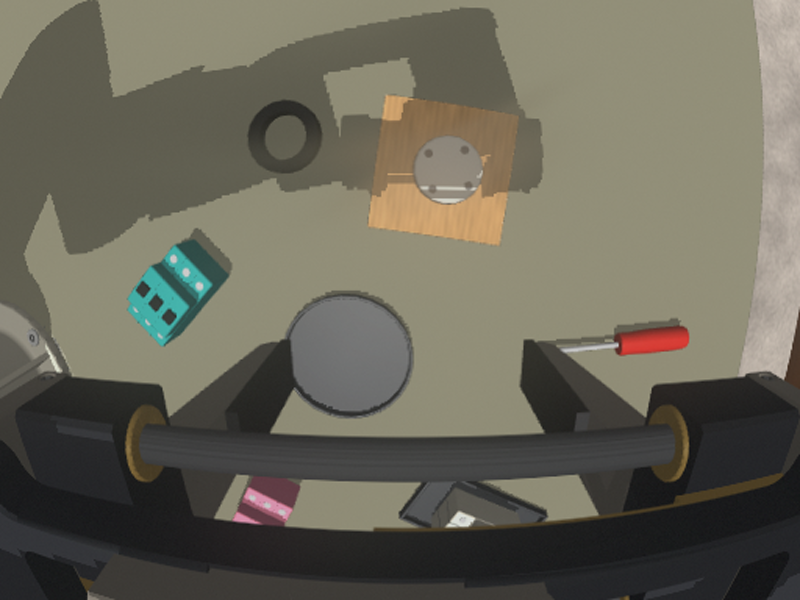

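The round box stands upright near the pad's middle, its top at (448,170). The round tray is empty, with its rim spanning x to 412 and y from 291 to 417. I'll refine both positions and do the last move.

Run:
```python
from mv import *
import pickle
from scipy.optimize import least_squares
c,im=pickle.load(open("v3.pkl","rb")); px=lambda q:(np.array(q,float)+.5)/1.5625-.5
w=np.array([onplane(c,px(q),.012,True) for q in[(348,291),(350,417),(412,355),(393,308),(395,399),(305,309)]])
r=least_squares(lambda p:np.hypot(*(w-p).T)-.065,w.mean(0)); tray=r.x
box=onplane(c,px((448,170)),.05,True)
print("tray",tray.round(4),(r.fun*1e3).round(1),"box",box.round(4))
assert np.hypot(*(tray-[.487,.067]))<.006 and np.hypot(*(box-P["spare_pad"][:2]))<.006
pick(box,P["spare_pad"][2]+np.pi/2); place(tray,np.pi/2+.13)
for n,p in(("w4",[.54,0,.24]),("w5",[.55,-.24,.24])):
    move_pose(p,[np.pi,0,np.pi/2]); hold(.2)
    c=calibration("wrist"); im=camera("wrist"); pickle.dump((c,im),open(n+".pkl","wb"))
    cv2.imwrite(f"pics/{n}.png",cv2.resize(im[:,:,::-1],(800,600),interpolation=cv2.INTER_CUBIC))
```

```text
tray [0.4827 0.0676] [ 0.9  0.7 -2.2  1.8 -1.  -2.8] box [0.5741 0.243 ]
pick hit False z 0.0195 w 0.0569 F 25.000374019145966
held 0.056783709532721716
place hit True z-ZG 6.892410262526044e-05 [0.48241182 0.06751867]
t 39.525
```

View pics/w4.png

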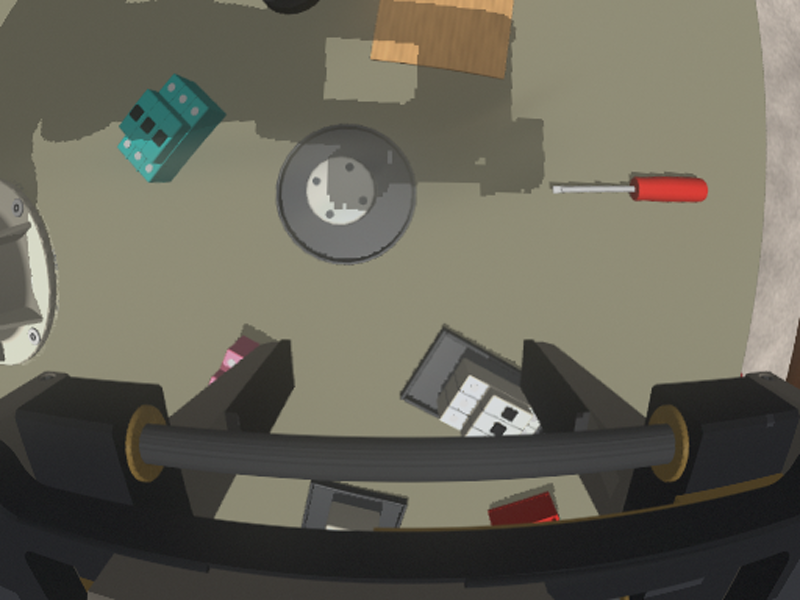

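View pics/w5.png

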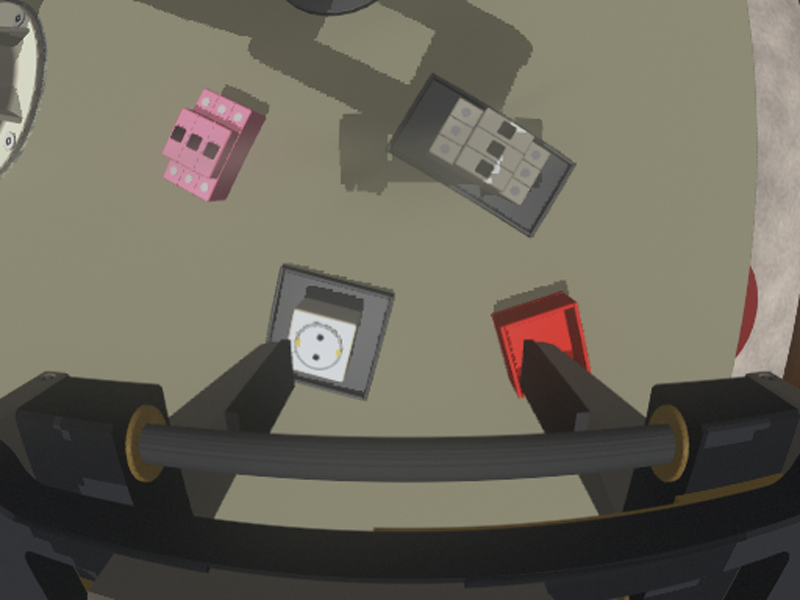

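Run:
```python
from h import *
import pickle
px=lambda q:(np.array(q,float)+.5)/1.5625-.5
c4,c5=(pickle.load(open(n+".pkl","rb"))[0] for n in("w4","w5"))
f=lambda c,z,*q:np.array([onplane(c,px(x),z,True) for x in q])
t=f(c4,.012,(277,194),(416,194),(346,125),(346,263)); print("rtray x",t[:2,0].mean(),"y",t[2:,1].mean(), "diam",t[1,0]-t[0,0],t[2,1]-t[3,1])
b=f(c4,.05,(306,190),(375,190),(340,156),(340,225)); print("box",b[:2,0].mean(),b[2:,1].mean(),b[1,0]-b[0,0])
print("ltray",f(c5,.012,(432,75),(575,163),(531,237),(388,152)).mean(0),"breaker",f(c5,.049,(462,97),(548,148),(522,205),(431,150)).mean(0))
# socket: ring centre vs. tray diag centre
print("sqtray diag TR/BR/TL",f(c5,.012,(284,264),(394,294),(367,399))[[0,2]].mean(0),"socket ring",f(c5,.05,(318,345))[0])
```

```text
rtray x 0.4824937375954283 y 0.06465180867368134 diam 0.12729888410047685 0.12609292546670792
box 0.4835316320115319 0.06810568748289207 0.057286289938009216
ltray [ 0.62019132 -0.13903831] breaker [ 0.62057989 -0.13645732]
sqtray diag TR/BR/TL [ 0.47339501 -0.30700042] socket ring [ 0.47255638 -0.30493949]
```

All three units measure within about 3.5 mm of their tray centres, upright and released. The bystanders have not moved.

```bash
python3 -c "
from plant import *
print(sign_off(), get_obs()['time_s'])"
```

```text
the job is handed in; nothing more can be done
the job is handed in; nothing more can be done
```

The job is handed in: the round box, socket and breaker are each in their own tray, within about 3.5 mm of its middle and let go; I touched nothing else and finished well inside the 102 s.

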